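# Fit the bronze bushing and press the maker's mark

### The job

Finish the bearing block on the bench: take the flanged bronze bushing and press it into the block's bore until its shoulder sits fully home on the block. Then take the stamp with the rectangular foot and press it squarely, in line with the raised rectangular field of four wooden pads, sinking all four evenly by about 4 mm (do not drive them flush with the block); lift it straight off without sliding it and stand it upright on the steel rest plate. Leave the other things on the bench where they are.

Things in the scene. Friction and masses are not known exactly. Their poses are not given: they have to be found in the camera images.
- block: pale wooden bearing block, fixed to the bench, 90 x 180 x 60 mm high, with a small steel clamp (18 mm high, 30 mm out) at each end. Origin at the centre of its underside; its y axis runs along the 180 mm side, z up. The bore lies 45 mm from the origin towards +y, the marking field 45 mm towards -y.
- bore (a point): centre of the mouth of the block's round bore, in the plane of the block's top face (60 mm above the bench). Bore 40 mm wide (about 1 mm of play all round the bushing), with a 3 mm chamfer. A black plug 22 mm down the bore resists the bushing with about 9 N plus about 1.5 N at 15 mm/s, all the way from there till the shoulder bottoms, and stays where it is pushed: placed without pushing, the bushing stands about 23 mm short of home.
- mark (a point): centre of the marking field, level with the undisturbed tops of its pads (68 mm above the bench, 8 mm above the block's top face). The field is four pale wooden pads in a 2 x 2 pattern, 47 mm overall along the block's x axis and 31 mm along its y axis, on a darker rectangle. Axes as the block's.
- pad_a (a joint): how far the pad at the field's +x +y corner (block axes) is sunk, in m: 0 = 8 mm proud of the block, about 0.008 = flush. It sinks under about 3 N plus 0.75 N at 15 mm/s (four pads together 12 to 15 N), does not spring back and stays where it is pushed. Asked: about 0.004 on all four.
- pad_b (a joint): how far the pad at the field's +x -y corner (block axes) is sunk, in m: 0 = 8 mm proud of the block, about 0.008 = flush. It sinks under about 3 N plus 0.75 N at 15 mm/s (four pads together 12 to 15 N), does not spring back and stays where it is pushed. Asked: about 0.004 on all four.
- pad_c (a joint): how far the pad at the field's -x +y corner (block axes) is sunk, in m: 0 = 8 mm proud of the block, about 0.008 = flush. It sinks under about 3 N plus 0.75 N at 15 mm/s (four pads together 12 to 15 N), does not spring back and stays where it is pushed. Asked: about 0.004 on all four.
- pad_d (a joint): how far the pad at the field's -x -y corner (block axes) is sunk, in m: 0 = 8 mm proud of the block, about 0.008 = flush. It sinks under about 3 N plus 0.75 N at 15 mm/s (four pads together 12 to 15 N), does not spring back and stays where it is pushed. Asked: about 0.004 on all four.
- bushing: flanged bronze bushing standing upright, flange up, about 0.28 kg: shank 38 mm across and 45 mm long with a bevelled lower rim, above it a flange 50 mm across and 24 mm high (69 mm in all). Origin at the centre of its lower end, z up along its axis. The flange is the place to grip.
- shoulder (a point): on the bushing's axis, level with the underside of its flange (45 mm above its origin): level with the bore's mouth when home.
- stamp: hand stamp standing upright, about 0.32 kg, 126 mm tall: flat rectangular steel foot 56 x 36 x 16 mm high, thin steel shank, round pale wooden handle 32 mm across, straight from 55 to 112 mm above the foot's underside. Origin at the centre of the foot's underside (the pressing face); x along the 56 mm side, z up along the handle.
- rest: flat steel rest plate, fixed, 100 (x) x 120 (y) x 6 mm high; origin at the centre of its underside. The stamp is to end upright on it, away from the edges.
- roundstamp: bystander: a stamp like the other, same handle and height, but with a round foot 44 mm across. Origin at the centre of its underside.
- sleeve: bystander: plain bronze sleeve without a flange, standing, 48 mm across, 62 mm high. Origin at the centre of its underside.
- bottle: bystander: amber bottle, 58 mm across, 120 mm high. Origin at the centre of its underside.
- goblet: bystander: dark turned wooden goblet form, 56 mm across, 110 mm high. Origin at the centre of its underside.
- mallet: bystander lying down beyond the rest plate: wooden mallet, 260 mm long, head 75 x 100 x 60 mm high. Origin on the bench below the handle, head towards its +x (100 mm from the origin).
- gouge: bystander lying at the right, beyond the standing things: turning gouge 210 mm long, 28 mm high. Origin on the bench at the middle of its length.
- chuck: bystander at the left: steel four-jaw lathe chuck lying face up, 100 mm across, 54 mm high. Origin at the centre of its underside.
- toolrest: obstacle, fixed: dark tool rest on a post, 90 x 90 mm foot, level bar 150 mm long (its y axis) whose top is 151 mm above the bench. Origin at the centre of its underside.
Not all that is in view belongs to the job. Leave any green look-alike of the bushing alone.

How it is judged (in metres and radians):
On the way, in this order (a step that is already met when the one before it is completed fails the run):
1. the bushing is home in the bore: shoulder on the block (z of shoulder in the frame of bore below 0.002 m and horizontal distance between bushing and bore below 0.004 m and angle between bushing's own z axis and vertical below 0.06 rad), for 0.2 s.
2. the stamp stands squarely on the field, in line with it, all four pads sunk 1.5 to 6.5 mm (value of joint pad_a between 0.0015 and 0.0065 m and value of joint pad_b between 0.0015 and 0.0065 m and value of joint pad_c between 0.0015 and 0.0065 m and value of joint pad_d between 0.0015 and 0.0065 m and horizontal distance between stamp and mark below 0.005 m and angle between the x axis of stamp and the x axis of block, either way round below 0.14 rad and angle between stamp's own z axis and vertical below 0.08 rad and z of stamp in the frame of mark below -0.0005 m and contact force between stamp and block above 1 N), for 0.15 s.
3. the stamp is lifted clear of the block (value of joint pad_a between 0.0015 and 0.0065 m and value of joint pad_b between 0.0015 and 0.0065 m and value of joint pad_c between 0.0015 and 0.0065 m and value of joint pad_d between 0.0015 and 0.0065 m and z of stamp in the frame of mark above 0.03 m and not (contact force between stamp and block above 0.1 N)), for 0.1 s.
At the end, for the whole second after the job is handed in: The bushing's shoulder is within 2 mm of the block's top face, its axis within 4 mm of the bore's and upright; each of the four pads is sunk between 1.5 and 6.5 mm; the stamp stands upright and at rest on the rest plate, its centre within 35 mm (x) and 45 mm (y) of the plate's centre (all of step 1 and value of joint pad_a between 0.0015 and 0.0065 m and value of joint pad_b between 0.0015 and 0.0065 m and value of joint pad_c between 0.0015 and 0.0065 m and value of joint pad_d between 0.0015 and 0.0065 m and z of stamp in the frame of rest between 0.003 and 0.009 m and x of stamp in the frame of rest between -0.035 and 0.035 m and y of stamp in the frame of rest between -0.045 and 0.045 m and angle between stamp's own z axis and vertical below 0.06 rad and linear speed of stamp below 0.02 m/s); the robot touches nothing.
It fails at once if a bystander is shoved by more than 30 mm (distance of any of roundstamp, sleeve, bottle, goblet, mallet, gouge, chuck from where it was at the start of the episode above 0.03 m).
It fails at once if a standing bystander is knocked over (angle between any of roundstamp, sleeve, bottle, goblet's own z axis and vertical above 0.6 rad).
It fails at once if a pad is sunk more than 2.5 mm while the bushing is not home (value of joint any of pad_a, pad_b, pad_c, pad_d above 0.0025 m and z of shoulder in the frame of bore above 0.004 m).
It fails at once if the stamp bears on the block away from the field or slides off it (more than 9 mm off the field's centre) (contact force between stamp and block above 2 N and horizontal distance between stamp and mark above 0.009 m).
It fails at once if the stamp is pressed on the block leaning by more than 9 degrees (contact force between stamp and block above 5 N and angle between stamp's own z axis and vertical above 0.16 rad).
It also fails if it takes over 72 s, if anything falls off the work surface, if the arm or the gripper's body presses on something with over 40 N, if the wrist force passes 120 N, or if a joint passes its speed limit or range.

### The arm

A 7-joint arm with a two-finger parallel gripper is mounted at the origin on the work surface. World frame = base frame: x ahead of the robot, y to its left, z up, the work surface at z = 0. Lengths are in mm, angles in rad, forces in N, time in s.
With the tool pointing down it reaches from about 400 to 850 mm from the base axis. Payload 4.4 kg.
Tool frame: the origin (TCP) lies midway between the tips of the shut fingers; the grasp point (between the pads) lies 19 mm behind it; z points along the fingers, y is the line along which they close (so a half turn about z gives the same grasp; the last joint's range is limited). The gripper opens to 94 mm and grips with 3 to 60 N. Pads are 16 mm wide; open, the fingers measure 119 mm over their backs; the gripper's body (75 mm by 177 mm) begins 78 mm behind the grasp point.
Start: joints at [1.277, 0.628, 0.038, 1.517, -0.027, 0.996, -0.02], TCP at [146.821, -633.215, 205.478] pointing down, gripper open.
Joint ranges: [-3.06, 3.06], [-0.37, 2.12], [-1.25, 1.32], [0.18, 2.47], [-1.1, 4.24], [0.23, 1.98], [-2.94, 2.94]. Speed limits (rad/s): [2.57, 2.57, 3.14, 3.14, 3.14, 3.14, 3.14].

### API

Orientations are given as [roll, pitch, yaw] about the fixed x, y, z axes, in that order (R = Rz(yaw) Ry(pitch) Rx(roll)).
In Python, from cell import r, imaging gives the robot as it stands. The module is installed in compiled form; this text tells all that it offers.
- The arm moves only by the tool arm_command, never from a script. Its argument "series" is a list of rows, each a list of 5 numbers: the shift along the tool's x, y, z in mm, then the turn about the tool's z in degrees, then the closure in counts, from 0 (fully open) to 255 (shut). In form: [[dx, dy, dz, yaw, hand], ...]. A call has 1 to 8 rows; each row shifts and turns the commanded pose from where the row before left it, along the tool's axes as they then stand; what a row does not reach is not made up. A row lasts 1/12 s, in which the tool goes at most 41.7 mm and 7.16 degrees, less where a joint would pass 70% of its speed; a pose out of reach is approached as far as the arm can. A call with a gripper value outside its range is refused whole. The fingers move at their own pace and stop on an object; the grip force is fixed at half the most. Time passes only in rows, so rows that do not move let the fingers close. It gives the time, the measured TCP pose, the force, the opening and the grip force at its end, in the units of the state.
- r.observe(): the state, without advancing time (a new reading comes with each control period).
- imaging.get_image(name): name is "scene" or "top" or "wrist"; returns the picture (400x640x3 uint8, red, green, blue); there is no depth.
- imaging.camera_model(name): a dict with "camera_matrix" (3x3 intrinsics, pixels), "camera_from_world" (4x4, takes a point from world to camera coordinates); the wrist camera has in their place "mount" (4x4, takes a point from camera to tool coordinates, whose origin is the TCP and whose axes are the flange's). Camera axes: x right, y down, z forward; pixel columns grow to the right and rows downward; lengths in mm; the calibration is good to about 2 mm. A picture is of the moment at which its call begins: read the wrist's pose just before it. camera_model takes no time and is no camera call.
- r.sign_off(): hands the job in; it is judged then, once.
The state is a dict: "t": time; "q": joint angles; "qvel": joint speeds; "tau": joint torques, N m; "position": TCP position; "orientation": TCP orientation; "ft_force": force on the tool from outside, world axes, zero at the start; "ft_torque": the same for the moment, N m; "grip_width": opening from 0.0 (shut) to 1.0 (fully open); "grip_force": force on a finger pad.
Only numpy, scipy, OpenCV 4.12 (cv2) and the standard library are available. Lean on these libraries where they do the work, as an engineer would, in place of code of your own. Each camera call takes 0.05 s, during which the arm holds its last target. There are 200 camera calls.

## Working session

There is one attempt and no reset: what is moved stays moved. The work goes in short steps, Python scripts to look and compute and a tool call to move; the robot and the scene stay as the last step left them, time stands still between calls to the robot, and variables do not carry over. Pictures are saved under pics/ and viewed, at most 10 in all, crops included, and the job is handed in when it is done.

Besides the shell and the picture viewer there is one more tool, called after "Emit:" as a command line: name --pt "numbers of a row" for each row, then --argument value for the rest. arm_command: Moves the arm, as the interface text tells. Its arguments: {"type":"object","properties":{"series":{"type":"array","items":{"type":"array","items":{"type":"number"}}}},"required":["series"]}

```bash
mkdir -p pics; python3 - <<'E'
from cell import r, imaging
import cv2
s=r.observe(); print({k:s[k] for k in('t','position','orientation','ft_force','grip_width')})
for n in('scene','top'):
    cv2.imwrite(f'pics/{n}0.png',imaging.get_image(n)[:,:,::-1]); m=imaging.camera_model(n); print(n,m)
print(imaging.camera_model('wrist'))
E
```

```text
{'t': 0.0, 'position': array([ 146.65676391, -632.5864886 ,  204.58858013]), 'orientation': array([-3.13980503e+00,  4.95594007e-05,  2.27781332e-01]), 'ft_force': array([ 0.44971514, -0.06260429, -0.14517197]), 'grip_width': 0.9997843823326351}
scene {'camera_matrix': array([[475.36429221,   0.        , 312.30841342],
       [  0.        , 475.36429221, 191.66926277],
       [  0.        ,   0.        ,   1.        ]]), 'camera_from_world': array([[-7.98111141e-01,  6.02321711e-01, -1.50719171e-02,
         4.60625411e+02],
       [ 4.05035146e-01,  5.17839727e-01, -7.53517450e-01,
        -1.70204822e+02],
       [-4.46055082e-01, -6.07495328e-01, -6.57255118e-01,
         1.72143002e+03],
       [ 0.00000000e+00,  0.00000000e+00,  0.00000000e+00,
         1.00000000e+00]])}
top {'camera_matrix': array([[363.4362844 ,   0.        , 320.9798506 ],
       [  0.        , 363.4362844 , 199.69664829],
       [  0.        ,   0.        ,   1.        ]]), 'camera_from_world': array([[ 8.33076555e-03, -9.99953503e-01,  4.85703655e-03,
        -2.38947612e+01],
       [-9.98688328e-01, -8.56542106e-03, -5.04802596e-02,
         5.67397446e+02],
       [ 5.05195150e-02, -4.43012651e-03, -9.98713248e-01,
         1.04604251e+03],
       [ 0.00000000e+00,  0.00000000e+00,  0.00000000e+00,
         1.00000000e+00]])}
{'camera_matrix': array([[340.5250214 ,   0.        , 320.42199489],
       [  0.        , 340.5250214 , 202.50472555],
       [  0.        ,   0.        ,   1.        ]]), 'mount': array([[ 1.03019143e-03, -9.65792935e-01, -2.59312449e-01,
         7.50086119e+01],
       [ 9.99999469e-01,  1.00534093e-03,  2.28449161e-04,
         4.86741491e-01],
       [ 4.00628328e-05, -2.59312546e-01,  9.65793457e-01,
        -1.79204712e+02],
       [ 0.00000000e+00,  0.00000000e+00,  0.00000000e+00,
         1.00000000e+00]])}
```

View pics/top0.png

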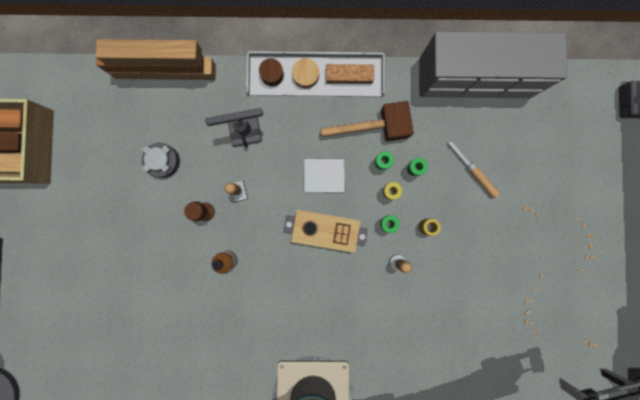

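View pics/scene0.png

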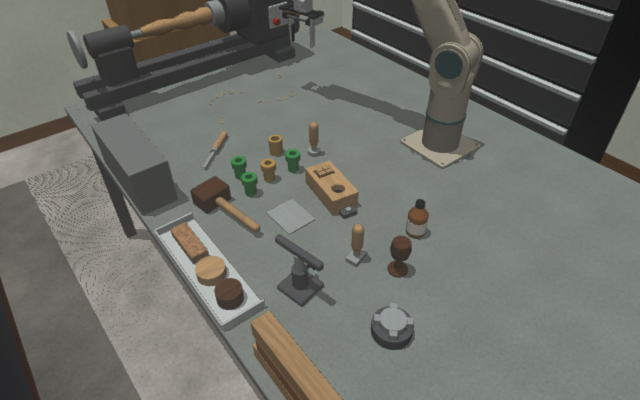

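The top view shows the block at (327,231), with the bore at (311,228) and the field at (342,234). The bronze parts are at (393,190), which looks flanged in the scene view at (268,168), and at (431,227), the sleeve. The rectangular-foot stamp is at (237,190) and the rest plate at (325,175). Next I'll cast rays and measure the colour blobs.

```bash
cat > h.py <<'E'
import numpy as np, cv2
from cell import r, imaging
from scipy.spatial.transform import Rotation as R
def cam(n):
    m=imaging.camera_model(n); K=m['camera_matrix']
    if n!='wrist': return K,np.linalg.inv(m['camera_from_world'])
    s=r.observe(); T=np.eye(4); T[:3,:3]=R.from_euler('xyz',s['orientation']).as_matrix(); T[:3,3]=s['position']
    return K,T@m['mount']
def ray(C,uv,z):
    K,T=C; d=T[:3,:3]@np.linalg.solve(K,[uv[0],uv[1],1]); o=T[:3,3]
    return o+d*(z-o[2])/d[2]
def proj(C,p):
    K,T=C; c=np.linalg.inv(T)@np.r_[p,1]; u=K@c[:3]; return u[:2]/u[2]
def shot(n,name):
    C=cam(n); im=imaging.get_image(n); cv2.imwrite(f'pics/{name}.png',im[:,:,::-1]); return C,im
E
python3 - <<'E'
from h import *
C=cam('top')
for n,uv,z in [('bushing',(393,190),69),('sleeve',(431,227),62),('bore',(310.5,228),60),('mark',(342,234),68),('stamp',(232,188),126),('stampfoot',(238,190),10),('rest',(324.5,175.5),6),('green',(390,224),69),('green2',(385,160),69),('green3',(418,167),69),('round',(405,267),126),('goblet',(192,211),110),('bottle',(219,265),120),('trA',(207,122),151),('trB',(262,112),151)]:
    print(n,ray(C,uv,z).round(0))
im=cv2.imread('pics/top0.png')
cv2.imwrite('pics/z.png',cv2.resize(im[140:290,190:450],None,fx=3,fy=3,interpolation=cv2.INTER_CUBIC))
S=cam('scene'); 
for uv in((268,168),(275,143)): print(ray(S,uv,50).round(0))
E
```

```text
bushing [ 593. -218.   69.]
sleeve [ 492. -325.   62.]
bore [486.  10.  60.]
mark [471. -78.  68.]
stamp [591. 214. 126.]
stampfoot [594. 224.  10.]
rest [640. -29.   6.]
green [ 499. -210.   69.]
green2 [ 677. -196.   69.]
green3 [ 658. -288.   69.]
round [ 389. -238.  126.]
goblet [530. 322. 110.]
bottle [390. 245. 120.]
trA [758. 276. 151.]
trB [785. 135. 151.]
[ 596. -214.   50.]
[ 500. -317.   50.]
```

View pics/z.png

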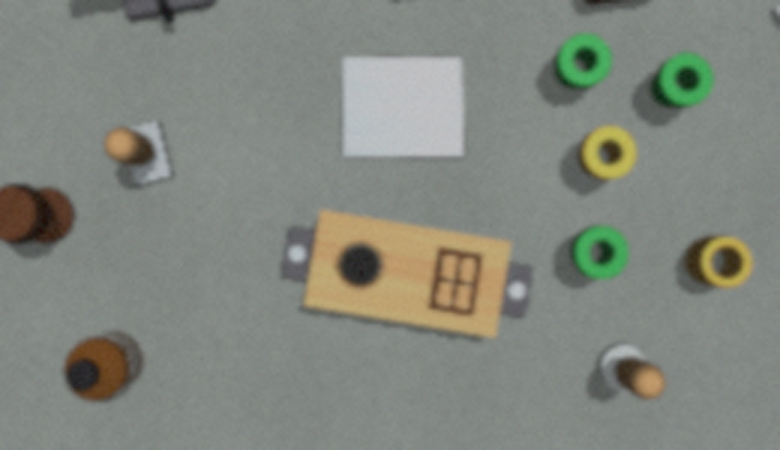

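The zoomed crop confirms that the bushing is the yellow flanged ring at crop (609,152), about world (593,-218). The darker ring at (725,262) is the sleeve. I'll align the tool with the world axes (yaw 0) and hover over the bushing.

Emit:
arm_command --pt "0 0 0 6.5 0" --pt "0 0 0 6.55 0" --pt "28 -26 0 0 0" --pt "28 -26 0 0 0" --pt "28 -26 0 0 0" --pt "28 -26 0 0 0" --pt "28 -26 0 0 0" --pt "28 -26 0 0 0"

```text
t: 0.77
position: [315.7, -475.5, 205.2]
orientation: [-3.141, 0.0, -0.0]
ft_force: [0.8, -0.1, 0.3]
grip_width: 1.0
grip_force: 0.0
```

Emit:
arm_command --pt "28 -26 0 0 0" --pt "28 -26 0 0 0" --pt "28 -26 0 0 0" --pt "28 -26 0 0 0" --pt "28 -26 0 0 0" --pt "28 -26 0 0 0" --pt "28 -26 0 0 0" --pt "28 -26 0 0 0"

```text
t: 1.43
position: [539.7, -267.6, 205.2]
orientation: [-3.141, 0.001, 0.0]
ft_force: [0.7, 0.0, 0.5]
grip_width: 0.999
grip_force: 0.0
```

Emit:
arm_command --pt "28 -26 0 0 0" --pt "26 -24 0 0 0" --pt "0 0 0 0 0" --pt "0 0 0 0 0"

```text
t: 1.77
position: [594.0, -216.3, 204.6]
orientation: [-3.14, 0.001, 0.005]
ft_force: [-0.2, -1.0, 0.3]
grip_width: 1.002
grip_force: 0.0
```

```bash
python3 - <<'E'
from h import *
C,im=shot('wrist','w1')
s=r.observe();print(s['position'],s['orientation'],s['q'])
hsv=cv2.cvtColor(im,cv2.COLOR_RGB2HSV)
m=cv2.inRange(hsv,(18,90,60),(35,255,255))
cs,_=cv2.findContours(m,cv2.RETR_EXTERNAL,cv2.CHAIN_APPROX_NONE)
for c in sorted(cs,key=cv2.contourArea)[-3:]:
    p=np.array([ray(C,q[0],69)[:2] for q in c],np.float32)
    print(cv2.contourArea(c),c.reshape(-1,2).mean(0),cv2.minEnclosingCircle(p))
E
```

```text
[ 592.4418173  -218.822532    204.78632378] [3.14146874e+00 1.62396689e-03 1.41317598e-03] [ 0.25388826  0.60383775  0.09125798  1.57295236 -0.06202587  0.96914635
 -1.2050929 ]
986.5 [535.73705179 339.94422311] ((429.4482116699219, -444.11517333984375), 47.59128952026367)
1022.5 [103.98712446 342.57081545] ((426.1153564453125, 9.070825576782227), 47.77253723144531)
2074.0 [323.25       192.37837838] ((594.3284301757812, -219.10025024414062), 26.451778411865234)
```

View pics/w1.png

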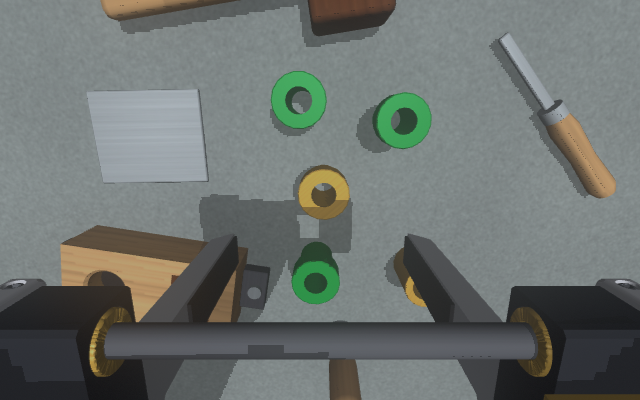

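The wrist view shows the bushing at (323,192), clear of both green parts along y, with the fingers straddling it. Fitted centre is about (594,-219). I'll grip high on the flange with the tips at z≈50, so they clear the block once the bushing is home.

Emit:
arm_command --pt "1 0 35 0 0" --pt "0 0 35 0 0" --pt "0 0 35 0 0" --pt "0 0 30 0 0" --pt "0 0 15 0 0" --pt "0 0 5 0 0" --pt "0 0 0 0 0" --pt "0 0 0 0 0"

```text
t: 2.48
position: [593.7, -220.8, 51.4]
orientation: [3.141, -0.001, -0.002]
ft_force: [0.8, 0.3, 0.5]
grip_width: 1.001
grip_force: 0.0
```

Emit:
arm_command --pt "0 0 0 0 255" --pt "0 0 0 0 255" --pt "0 0 0 0 255" --pt "0 0 0 0 255" --pt "0 0 0 0 255" --pt "0 0 0 0 255" --pt "0 0 0 0 255" --pt "0 0 0 0 255"

```text
t: 3.15
position: [593.9, -219.1, 50.6]
orientation: [-3.142, -0.0, 0.0]
ft_force: [0.1, -0.2, 1.3]
grip_width: 0.53
grip_force: 30.0
```

Emit:
arm_command --pt "0 0 -10 0 255" --pt "0 0 -20 0 255" --pt "0 0 -25 0 255" --pt "0 0 -25 0 255" --pt "0 0 -25 0 255" --pt "0 0 -25 0 255" --pt "0 0 0 0 255" --pt "0 0 0 0 255"

```text
t: 3.82
position: [594.4, -219.5, 181.8]
orientation: [3.141, -0.003, -0.0]
ft_force: [-0.2, 1.0, -3.0]
grip_width: 0.527
grip_force: 30.0
```

Emit:
arm_command --pt "-27 -27 -3 0 255" --pt "-27 -27 -3 0 255" --pt "-27 -27 -3 0 255" --pt "-27 -27 -3 0 255" --pt "-27 -27 -3 0 255" --pt "-27 -27 -3 0 255" --pt "-26 -28 -2 0 255" --pt "0 0 0 0 255"

```text
t: 4.48
position: [397.7, -24.2, 198.9]
orientation: [-3.139, 0.01, 0.007]
ft_force: [-0.9, -0.1, -2.9]
grip_width: 0.528
grip_force: 30.0
```

```bash
python3 - <<'E'
from h import *
C,im=shot('wrist','w2')
s=r.observe();print(s['position'],s['orientation'],s['qvel'].round(2))
E
```

```text
[401.45462596 -26.58242245 199.3557412 ] [-3.14044008  0.00560101  0.00527377] [ 0.04  0.04  0.04 -0.09  0.01 -0.03  0.02]
```

View pics/w2.png

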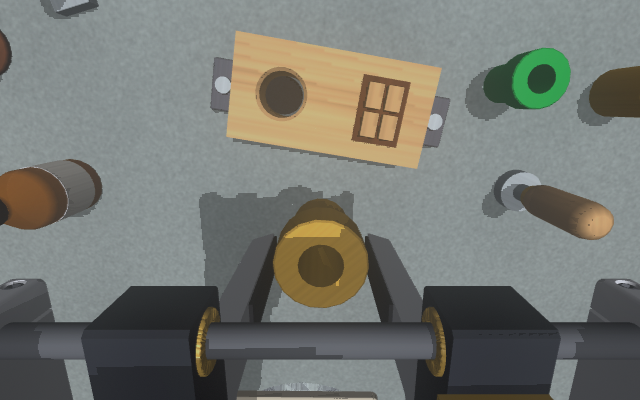

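The wrist view is clear: the block has its bore at (281,93) and the field at (381,110), and the held bushing is at (320,262). I'll let it settle, then measure.

Emit:
arm_command --pt "0 0 0 0 255" --pt "0 0 0 0 255" --pt "0 0 0 0 255"

```text
t: 4.78
position: [406.4, -30.1, 200.0]
orientation: [3.141, 0.0, -0.002]
ft_force: [-0.2, 0.3, -2.8]
grip_width: 0.52
grip_force: 30.0
```

```bash
python3 - <<'E'
from h import *
C,im=shot('wrist','w3')
s=r.observe();print(s['position'],s['orientation'],abs(s['qvel']).max().round(3))
hsv=cv2.cvtColor(im,cv2.COLOR_RGB2HSV); 
for uv in((250,60),(281,70),(281,62),(360,90),(372,95),(330,160),(281,93)): print(uv,hsv[uv[1],uv[0]])
m=cv2.inRange(hsv,(8,60,135),(22,200,255)); m[185:]=0
cv2.imwrite('pics/m3.png',m)
cs,h=cv2.findContours(m,cv2.RETR_CCOMP,cv2.CHAIN_APPROX_NONE)
i=max(range(len(cs)),key=lambda k:cv2.contourArea(cs[k]))
P=lambda c,z:np.array([ray(C,q,z)[:2] for q in c.reshape(-1,2).astype(float)],np.float32)
b=cv2.minAreaRect(P(cs[i],60)); print('block',b)
for k in range(len(cs)):
    if h[0][k][3]==i and cv2.contourArea(cs[k])>100:
        p=P(cs[k],60); print('hole',cs[k].reshape(-1,2).mean(0),cv2.minEnclosingCircle(p),cv2.minAreaRect(p))
    elif h[0][k][3]==-1 and 60<cv2.contourArea(cs[k])<2000: print('pad?',cs[k].reshape(-1,2).mean(0),cv2.contourArea(cs[k]),cv2.minAreaRect(P(cs[k],68)))
# bushing ring relative to the tool: top at tcp z + 19
b=cv2.inRange(hsv,(18,80,50),(30,255,255)); b[:185]=0; b[315:]=0; b[:,:270]=0; b[:,372:]=0
c=max(cv2.findContours(b,cv2.RETR_EXTERNAL,cv2.CHAIN_APPROX_NONE)[0],key=cv2.contourArea)
q=c.reshape(-1,2); lo=q[q[:,1]>262]
p=P(lo,s['position'][2]+18.5); (x0,y0),_=cv2.minEnclosingCircle(p),0
A=np.c_[2*p,np.ones(len(p))]; sol=np.linalg.lstsq(A,(p**2).sum(1),rcond=None)[0]; print('bush',sol[:2],np.sqrt(sol[2]+sol[:2]@sol[:2]))
E
```

```text
[406.24828636 -30.08056663 200.02120057] [ 3.14123455e+00  5.95386490e-04 -1.69271653e-03] 0.004
(250, 60) [ 18 103 199]
(281, 70) [ 19 102 200]
(281, 62) [ 19 102 200]
(360, 90) [ 12 115 111]
(372, 95) [ 19 100 186]
(330, 160) [ 20  97 200]
(281, 93) [16 56 78]
block ((478.47528076171875, -32.95367431640625), (180.08045959472656, 89.99746704101562), 80.9481201171875)
pad? [379.23943662 138.16901408] 325.5 ((457.834228515625, -83.82901000976562), (13.420428276062012, 21.460681915283203), 80.66365051269531)
pad? [360.88888889 135.01388889] 327.0 ((460.56341552734375, -67.07958221435547), (13.413684844970703, 21.413787841796875), 80.78913116455078)
pad? [384.90666667 109.72      ] 347.5 ((482.4764099121094, -87.713134765625), (13.387616157531738, 21.443470001220703), 81.311767578125)
pad? [366.18666667 106.34666667] 349.5 ((485.24896240234375, -70.99922943115234), (13.463418960571289, 21.49671745300293), 80.81690216064453)
pad? [635.16666667 103.42857143] 234.0 ((486.74273681640625, -305.8251953125), (34.684783935546875, 9.413986206054688), 13.624658584594727)
hole [371.31192661 121.23394495] ((471.3282165527344, -76.90054321289062), 35.89919662475586) ((471.36767578125, -77.2047119140625), (43.97855758666992, 59.7026481628418), 80.94127655029297)
hole [274.13953488 105.74418605] ((485.860595703125, 11.10828971862793), 20.99806022644043) ((485.8313293457031, 10.845806121826172), (40.774566650390625, 40.19329833984375), 44.39302444458008)
bush [405.25920241 -30.7358343 ] 24.413036100260697
```

The block measures 180.1 × 90.0 mm, which matches the spec. That puts the bore at (485.7,11.2) and the mark at (471.5,-77.4), with block yaw about -9.05°. Moving over the bore and lowering.

Emit:
arm_command --pt "20 -10.4 0 0 255" --pt "20 -10 0 0 255" --pt "20 -11 0 0 255" --pt "20 -10 0 0 255" --pt "0 0 25 0 255" --pt "0 0 25 0 255" --pt "0 0 20 0 255" --pt "0 0 10 0 255"

```text
t: 5.5
position: [484.6, 11.4, 117.7]
orientation: [3.141, 0.004, -0.001]
ft_force: [-0.7, 0.6, -2.6]
grip_width: 0.524
grip_force: 30.0
```

Emit:
arm_command --pt "0 0 0 0 255" --pt "0 0 0 0 255" --pt "0 0 3 0 255" --pt "0 0 3 0 255" --pt "0 0 3 0 255" --pt "0 0 2 0 255" --pt "0 0 0 0 255" --pt "0 0 0 0 255"

```text
t: 6.17
position: [486.0, 12.2, 109.6]
orientation: [-3.142, -0.0, 0.0]
ft_force: [0.1, -0.3, -2.5]
grip_width: 0.523
grip_force: 30.0
```

Emit:
arm_command --pt "0 0 2 0 255" --pt "0 0 2 0 255" --pt "0 0 2 0 255" --pt "0 0 2 0 255" --pt "0 0 2 0 255" --pt "0 0 2 0 255" --pt "0 0 0 0 255" --pt "0 0 0 0 255"

```text
t: 6.83
position: [485.9, 12.2, 97.3]
orientation: [3.142, 0.0, -0.0]
ft_force: [0.2, 0.7, -3.0]
grip_width: 0.524
grip_force: 30.0
```

It is in the bore with no side force. Now pushing down against the plug.

Emit:
arm_command --pt "0 0 2 0 255" --pt "0 0 2 0 255" --pt "0 0 2 0 255" --pt "0 0 2 0 255" --pt "0 0 1.5 0 255" --pt "0 0 1.5 0 255" --pt "0 0 1.5 0 255" --pt "0 0 1.5 0 255"

```text
t: 7.5
position: [486.2, 12.2, 84.2]
orientation: [-3.141, -0.001, -0.0]
ft_force: [-0.3, -0.3, 6.9]
grip_width: 0.524
grip_force: 30.0
```

Emit:
arm_command --pt "0 0 1.5 0 255" --pt "0 0 1.5 0 255" --pt "0 0 1.5 0 255" --pt "0 0 1.5 0 255" --pt "0 0 1.5 0 255" --pt "0 0 1.5 0 255" --pt "0 0 1.5 0 255" --pt "0 0 0 0 255"

```text
t: 8.17
position: [486.1, 12.2, 73.5]
orientation: [-3.142, -0.001, -0.0]
ft_force: [-0.5, -0.2, 4.9]
grip_width: 0.527
grip_force: 30.0
```

Emit:
arm_command --pt "0 0 1.5 0 255" --pt "0 0 1.5 0 255" --pt "0 0 1.5 0 255" --pt "0 0 1 0 255" --pt "0 0 1 0 255" --pt "0 0 0.7 0 255" --pt "0 0 0.7 0 255" --pt "0 0 0 0 255"

```text
t: 8.83
position: [486.2, 12.2, 65.7]
orientation: [-3.141, -0.001, -0.0]
ft_force: [-1.3, 0.0, 5.1]
grip_width: 0.524
grip_force: 30.0
```

Emit:
arm_command --pt "0 0 0.6 0 255" --pt "0 0 0.6 0 255" --pt "0 0 0.6 0 255" --pt "0 0 0 0 255" --pt "0 0 0 0 255"

```text
t: 9.25
position: [486.2, 12.2, 65.4]
orientation: [-3.141, -0.002, -0.0]
ft_force: [-3.4, 0.8, 22.5]
grip_width: 0.53
grip_force: 30.0
```

The force rises to 22 N at z≈65.4, so the bushing has bottomed. Release, lift, and travel to look at the stamp.

Emit:
arm_command --pt "0 0 -1 0 255" --pt "0 0 0 0 0" --pt "0 0 0 0 0" --pt "0 0 0 0 0" --pt "0 0 0 0 0" --pt "0 0 0 0 0" --pt "0 0 0 0 0" --pt "0 0 -4 0 0"

```text
t: 9.92
position: [485.2, 12.1, 67.8]
orientation: [3.141, 0.002, 0.0]
ft_force: [0.0, 0.3, 0.2]
grip_width: 0.983
grip_force: 0.0
```

Emit:
arm_command --pt "0 0 -15 0 0" --pt "0 0 -30 0 0" --pt "0 0 -35 0 0" --pt "0 0 -35 0 0" --pt "0 0 -25 0 0" --pt "0 -15 -15 0 0" --pt "-4 -25 0 0 0" --pt "-4 -32 0 0 0"

```text
t: 10.58
position: [478.7, 83.0, 225.0]
orientation: [3.141, -0.003, -0.005]
ft_force: [-0.1, 0.7, 0.1]
grip_width: 0.997
grip_force: 0.0
```

Emit:
arm_command --pt "-4 -34 0 0 0" --pt "-4 -34 0 0 0" --pt "-4 -34 0 0 0" --pt "-4 -25 0 0 0" --pt "-2 -7 0 0 0" --pt "0 0 0 0 0" --pt "0 0 0 0 0" --pt "0 0 0 0 0"

```text
t: 11.25
position: [460.2, 215.8, 223.3]
orientation: [3.14, -0.0, -0.003]
ft_force: [0.1, -0.8, -0.9]
grip_width: 1.001
grip_force: 0.0
```

```bash
python3 - <<'E'
from h import *
C,im=shot('wrist','w4')
s=r.observe();print(s['position'],s['orientation'],abs(s['qvel']).max().round(3))
E
```

```text
[460.325324   215.91176657 223.34496428] [ 3.14046279e+00 -1.41454224e-04 -3.16335395e-03] 0.006
```

View pics/w4.png

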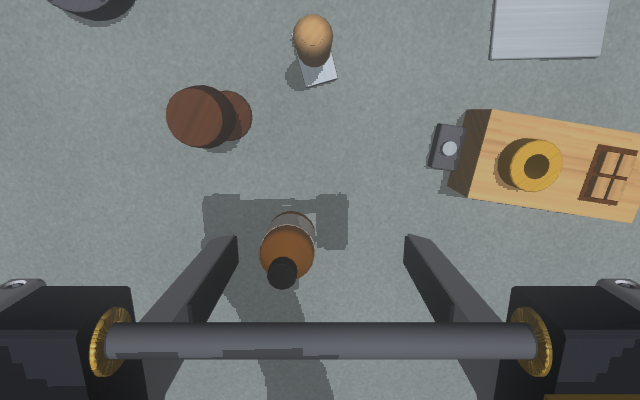

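The wrist view shows the stamp handle at (313,38) and the visible near end of its foot with corners about (305,86) and (337,79). The bushing is flush in the bore at (535,165).

```bash
python3 - <<'E'
from h import *
C=cam('wrist'); im=cv2.imread('pics/w4.png'); hsv=cv2.cvtColor(im,cv2.COLOR_BGR2HSV)
m=((hsv[...,2]>165)&(hsv[...,1]<45)).astype(np.uint8); m[:45]=0;m[95:]=0;m[:,:290]=0;m[:,350:]=0
c=max(cv2.findContours(m,cv2.RETR_EXTERNAL,cv2.CHAIN_APPROX_NONE)[0],key=cv2.contourArea).reshape(-1,2)
print(cv2.contourArea(c),c.min(0),c.max(0))
p=np.array([ray(C,q,16)[:2] for q in c.astype(float)],np.float32)
poly=cv2.approxPolyDP(p.reshape(-1,1,2),2.5,True).reshape(-1,2); print(poly.round(1)); print(cv2.minAreaRect(p))
w=cv2.inRange(hsv,(8,70,90),(25,255,255)); w[75:]=0; w[:,:285]=0;w[:,345:]=0
ys,xs=np.nonzero(w); print(xs.min(),xs.max(),ys.min(),ys.max()); print('top',ray(C,(313,15),115),ray(C,(293,34),112),ray(C,(333,34),112))
cv2.imwrite('pics/z4.png',cv2.resize(im[:110,270:360],None,fx=5,fy=5,interpolation=cv2.INTER_NEAREST))
E
```

```text
285.5 [312  53] [336  84]
[[594.4 203.7]
 [563.6 223.9]
 [570.6 198.2]]
((574.3344116210938, 206.67245483398438), (18.215595245361328, 36.876583099365234), 56.76565933227539)
293 331 14 55
top [606.15891561 220.52351816 115.        ] [593.56109428 236.27925337 112.        ] [593.49936113 205.08469809 112.        ]
```

View pics/z4.png

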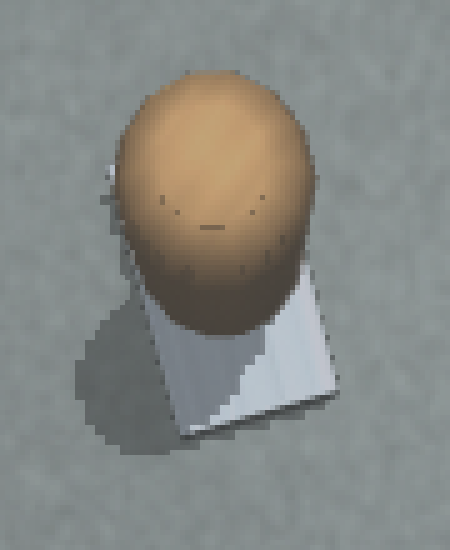

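The crop shows the foot outline: near-left corner at crop (182,430), near-right at (336,390), far-left peeking out at (108,170), and the right edge up to (307,262).

```bash
python3 - <<'E'
from h import *
C=cam('wrist')
P=[ray(C,(270+u/5,v/5),16)[:2] for u,v in((182,430),(336,390),(108,168),(306,262))]
for p in P: print(p.round(1))
d=lambda a,b:(np.linalg.norm(b-a).round(1),np.degrees(np.arctan2(*(b-a)[::-1])).round(1))
print('near',d(P[0],P[1]),'left',d(P[0],P[2]),'right',d(P[1],P[3]),'centre',(P[1]+P[2])/2)
print(cam('top') and proj(cam('top'),[0,0,0]))
E
```

```text
[561.6 230. ]
[569.6 196.9]
[613.1 244.7]
[595.  203.5]
near (np.float64(34.0), np.float64(-76.3)) left (np.float64(53.6), np.float64(15.9)) right (np.float64(26.2), np.float64(14.5)) centre [591.38728761 220.79111277]
[312.67787135 396.83282375]
```

The foot's yaw is about +14.6° in world and its centre is about (592,220.7); the near edge at 34 mm and side at 54 mm agree with the stated sizes. Go over and grasp the handle at about 85 mm.

Emit:
arm_command --pt "20 -1 0 0 0" --pt "30 -1 0 0 0" --pt "32 -1 0 0 0" --pt "32 -1 0 0 0" --pt "18 -0.8 0 0 0" --pt "0 0 0 0 0" --pt "0 0 20 0 0" --pt "0 0 30 0 0"

```text
t: 11.97
position: [593.7, 222.1, 175.4]
orientation: [-3.14, -0.005, -0.002]
ft_force: [1.1, 0.8, -0.4]
grip_width: 0.998
grip_force: 0.0
```

Emit:
arm_command --pt "0 0 30 0 0" --pt "0 0 30 0 0" --pt "0 0 25 0 0" --pt "0 0 15 0 0" --pt "0 0 7 0 0" --pt "0 0 0 0 0" --pt "0 0 0 0 0" --pt "0 0 0 0 0"

```text
t: 12.63
position: [592.7, 223.0, 67.8]
orientation: [-3.141, -0.002, -0.0]
ft_force: [0.5, 0.5, -0.3]
grip_width: 0.999
grip_force: 0.0
```

```bash
python3 - <<'E'
from h import *
C,im=shot('wrist','w5')
s=r.observe();print(s['position'],s['orientation'])
hsv=cv2.cvtColor(im,cv2.COLOR_RGB2HSV)
w=cv2.inRange(hsv,(8,70,70),(25,255,255)); w[330:]=0; w[:,:250]=0;w[:,390:]=0
cs=cv2.findContours(w,cv2.RETR_EXTERNAL,cv2.CHAIN_APPROX_NONE)[0]; c=max(cs,key=cv2.contourArea); print(cv2.contourArea(c),c.reshape(-1,2).min(0),c.reshape(-1,2).max(0))
p=np.array([ray(C,q,114)[:2] for q in c.reshape(-1,2).astype(float)],np.float32); print(cv2.minEnclosingCircle(p))
E
```

```text
[592.81192355 223.12195394  67.88969847] [-3.14066115e+00 -2.48083207e-03 -3.49161260e-04]
5257.5 [288 220] [358 321]
((599.9471435546875, 220.7014617919922), 24.663198471069336)
```

View pics/w5.png

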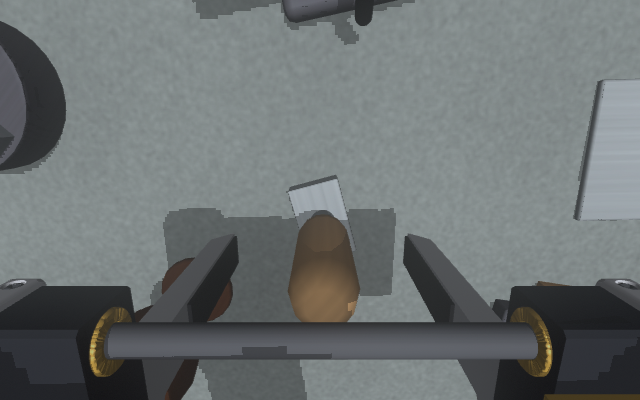

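The wrist view shows the foot's far edge at (289,190)–(338,177), with the handle between the fingers. I'll check the x centring from that edge.

```bash
python3 - <<'E'
from h import *
C=cam('wrist')
a,b,c=[ray(C,q,16)[:2] for q in((289,191),(338.5,178),(353,240))]
e=b-a; yaw=np.degrees(np.arctan2(e[1],e[0]))+90; u=np.array([np.cos(np.radians(yaw)),np.sin(np.radians(yaw))])
f=b-c
print(a,b,np.linalg.norm(e),yaw,np.degrees(np.arctan2(f[1],f[0])),'centre',(a+b)/2-28*u)
E
```

```text
[614.28018438 244.44763965] [623.50659778 210.09934961] 35.56587877662951 15.035504888349195 13.750378843487413 centre [591.8519639  220.00980302]
```

Emit:
arm_command --pt "-0.8 2.5 0 0 0" --pt "0 0 0 0 255" --pt "0 0 0 0 255" --pt "0 0 0 0 255" --pt "0 0 0 0 255" --pt "0 0 0 0 255" --pt "0 0 0 0 255" --pt "0 0 0 0 255"

```text
t: 13.35
position: [591.0, 220.5, 66.2]
orientation: [3.142, 0.0, 0.0]
ft_force: [-0.1, -0.5, -0.1]
grip_width: 0.541
grip_force: 0.0
```

Emit:
arm_command --pt "0 0 0 0 255" --pt "0 0 0 0 255" --pt "0 0 0 0 255" --pt "0 0 -5 0 255" --pt "0 0 -15 0 255" --pt "0 0 -25 0 255" --pt "0 0 -30 0 255" --pt "0 0 -25 0 255"

```text
t: 14.02
position: [590.7, 220.3, 167.6]
orientation: [3.141, 0.001, -0.0]
ft_force: [1.4, -0.5, -2.5]
grip_width: 0.338
grip_force: 30.0
```

Emit:
arm_command --pt "-6 15 -10 0 255" --pt "-12 30 -10 0 255" --pt "-12 30 0 0 255" --pt "-12 30 0 0 255" --pt "-12 30 0 0 255" --pt "-12 30 0 0 255" --pt "-12 30 0 0 255" --pt "-12 30 0 0 255"

```text
t: 14.68
position: [499.8, -5.9, 186.4]
orientation: [3.141, 0.0, 0.0]
ft_force: [0.5, -0.0, -3.3]
grip_width: 0.339
grip_force: 30.0
```

Emit:
arm_command --pt "-12 30 0 0 255" --pt "-12 28 0 0 255" --pt "-6 14.5 0 0 255" --pt "0 0 0 5.9 255" --pt "0 0 0 5.9 255" --pt "0 0 0 5.9 255" --pt "0 0 0 5.95 255" --pt "0 0 0 0 255"

```text
t: 15.35
position: [470.6, -77.0, 186.4]
orientation: [3.141, 0.0, -0.416]
ft_force: [-0.4, 0.2, -3.3]
grip_width: 0.336
grip_force: 30.0
```

Emit:
arm_command --pt "0 0 0 0 255" --pt "0 0 0 0 255" --pt "0 0 0 0 255"

```text
t: 15.6
position: [470.9, -76.9, 186.3]
orientation: [-3.141, 0.0, -0.411]
ft_force: [0.2, -0.5, -2.5]
grip_width: 0.335
grip_force: 30.0
```

```bash
python3 - <<'E'
from h import *
C,im=shot('wrist','w6')
s=r.observe();print(s['position'],s['orientation'],s['q'])
E
```

```text
[470.94802489 -76.93813991 186.29474316] [-3.14148544e+00  1.12380761e-04 -4.11250421e-01] [-0.0146035   0.41590599  0.1627702   2.01057231 -0.09937177  0.72254134
 -1.772888  ]
```

View pics/w6.png

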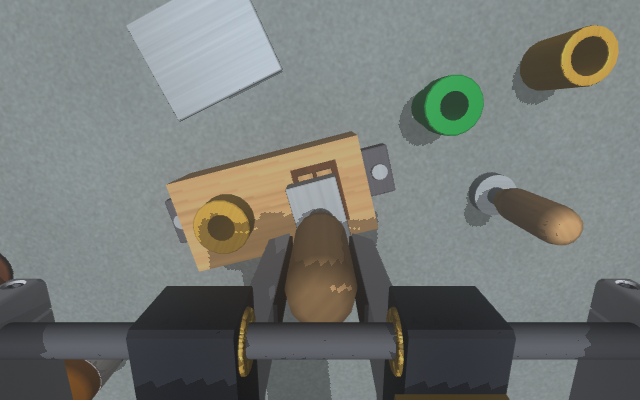

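The wrist view shows the held foot's far edge at about (288,187)–(337,176), above and parallel to the dark field outline. I'll measure the edge numerically.

```bash
python3 - <<'E'
from h import *
C=cam('wrist'); s=r.observe(); im=cv2.imread('pics/w6.png'); hsv=cv2.cvtColor(im,cv2.COLOR_BGR2HSV)
m=((hsv[...,1]<45)&(hsv[...,2]>110)).astype(np.uint8); m[:168]=0;m[228:]=0;m[:,:280]=0;m[:,352:]=0
m=cv2.morphologyEx(m,cv2.MORPH_OPEN,np.ones((3,3),np.uint8))
c=max(cv2.findContours(m,cv2.RETR_EXTERNAL,cv2.CHAIN_APPROX_NONE)[0],key=cv2.contourArea)
print(cv2.contourArea(c),c.reshape(-1,2).min(0),c.reshape(-1,2).max(0)); print(cv2.approxPolyDP(c,2.5,True).reshape(-1,2).tolist())
q=c.reshape(-1,2).astype(float); z=s['position'][2]-66.3+16
def L(sel,swap=False):
    p=np.array([ray(C,t,z)[:2] for t in sel],np.float32); vx,vy,x,y=cv2.fitLine(p,cv2.DIST_HUBER,0,.01,.01).ravel(); return np.array([vx,vy]),np.array([x,y])
top=np.array([(u,q[q[:,0]==u,1].min()) for u in range(294,333)]); 
lf=np.array([(q[q[:,1]==v,0].min(),v) for v in range(192,212)]); rt=np.array([(q[q[:,1]==v,0].max(),v) for v in range(184,214)])
T=L(top-[0,.5]);A=L(lf-[.5,0]);B=L(rt+[.5,0])
ang=lambda d:np.degrees(np.arctan2(d[1],d[0]))%180
print('angles',ang(T[0]),ang(A[0]),ang(B[0]))
X=lambda P,Q:P[1]+P[0]*np.linalg.solve(np.c_[P[0],-Q[0]],Q[1]-P[1])[0]
a,b=X(T,A),X(T,B); n=T[0]; n=np.array([-n[1],n[0]]); n*=np.sign(n[0])
print(a,b,np.linalg.norm(a-b),'centre',(a+b)/2-28*n,'tcp',s['position'])
E
```

```text
1666.0 [286 177] [346 227]
[[334, 177], [286, 189], [296, 225], [314, 208], [322, 207], [346, 227]]
angles 81.88292 172.6161 171.63837
[501.83673 -64.17627] [496.79413  -99.531906] 35.71343 centre [471.59595 -77.90059] tcp [470.94802489 -76.93813991 186.29474316]
```

The foot is 0.5 mm from the mark and yawed -8° against the block's -9°. Make a small correction and descend to just above the pads.

Emit:
arm_command --pt "-0.3 -0.4 10 1 255" --pt "0 0 15 0 255" --pt "0 0 13 0 255" --pt "0 0 6 0 255" --pt "0 0 3 0 255" --pt "0 0 2 0 255" --pt "0 0 0 0 255" --pt "0 0 0 0 255"

```text
t: 16.32
position: [471.3, -76.6, 137.7]
orientation: [-3.141, -0.001, -0.43]
ft_force: [-0.4, -0.3, -3.0]
grip_width: 0.334
grip_force: 30.0
```

Emit:
arm_command --pt "0 0 0.7 0 255" --pt "0 0 0.7 0 255" --pt "0 0 0.6 0 255" --pt "0 0 0 0 255"

```text
t: 16.65
position: [470.9, -76.5, 135.4]
orientation: [-3.142, -0.0, -0.43]
ft_force: [-0.4, -0.2, -2.1]
grip_width: 0.337
grip_force: 30.0
```

Emit:
arm_command --pt "0 0 0.7 0 255" --pt "0 0 0 0 255"

```text
t: 16.82
position: [470.9, -76.5, 134.5]
orientation: [-3.142, -0.0, -0.43]
ft_force: [0.3, -0.7, -2.8]
grip_width: 0.341
grip_force: 30.0
```

Emit:
arm_command --pt "0 0 0.7 0 255" --pt "0 0 0 0 255"

```text
t: 16.98
position: [471.0, -76.6, 134.1]
orientation: [-3.141, -0.0, -0.43]
ft_force: [-0.6, -0.1, 0.4]
grip_width: 0.339
grip_force: 30.0
```

Emit:
arm_command --pt "0 0 0.7 0 255" --pt "0 0 0 0 255"

```text
t: 17.15
position: [471.0, -76.5, 133.8]
orientation: [-3.141, -0.0, -0.43]
ft_force: [-1.6, 0.3, 6.3]
grip_width: 0.339
grip_force: 30.0
```

Contact is at about z=134.2. Press to about 130.2.

Emit:
arm_command --pt "0 0 0.7 0 255" --pt "0 0 0.7 0 255" --pt "0 0 0.7 0 255" --pt "0 0 0.7 0 255" --pt "0 0 0 0 255"

```text
t: 17.57
position: [471.1, -76.6, 131.3]
orientation: [-3.141, -0.001, -0.43]
ft_force: [-2.3, 1.7, 8.8]
grip_width: 0.333
grip_force: 30.0
```

Emit:
arm_command --pt "0 0 0.7 0 255" --pt "0 0 0.5 0 255" --pt "0 0 0 0 255" --pt "0 0 0 0 255" --pt "0 0 0 0 255" --pt "0 0 0 0 255"

```text
t: 18.07
position: [471.1, -76.6, 130.1]
orientation: [-3.141, -0.001, -0.43]
ft_force: [-1.7, 1.0, 8.3]
grip_width: 0.338
grip_force: 30.0
```

The pads are sunk about 4.1 mm with contact held. Lift straight off, then carry the stamp to the rest plate.

Emit:
arm_command --pt "0 0 -2 0 255" --pt "0 0 -6 0 255" --pt "0 0 -15 0 255" --pt "0 0 -22 0 255" --pt "0 0 -15 0 255" --pt "0 0 0 0 255" --pt "0 0 0 0 255" --pt "0 0 0 0 255"

```text
t: 18.73
position: [470.2, -76.4, 188.4]
orientation: [3.141, 0.001, -0.43]
ft_force: [-0.1, 0.7, -3.1]
grip_width: 0.335
grip_force: 30.0
```

Emit:
arm_command --pt "11.8 -10.7 0 0 255" --pt "22 -19 0 0 255" --pt "22 -19 0 0 255" --pt "22 -19 0 0 255" --pt "22 -19 0 0 255" --pt "22 -17 0 0 255" --pt "12 -10 0 0 255" --pt "0 0 0 0 255"

```text
t: 19.4
position: [642.4, -26.9, 186.7]
orientation: [-3.141, 0.0, -0.428]
ft_force: [-0.3, 0.5, -2.9]
grip_width: 0.337
grip_force: 30.0
```

Emit:
arm_command --pt "0 0 0 0 255" --pt "0 0 0 0 255" --pt "0 0 0 0 255"

```text
t: 19.65
position: [638.3, -29.7, 188.5]
orientation: [3.14, 0.002, -0.431]
ft_force: [-0.1, -0.0, -2.7]
grip_width: 0.338
grip_force: 30.0
```

```bash
python3 - <<'E'
from h import *
C,im=shot('top','t7'); s=r.observe(); print(s['position'])
im0=cv2.imread('pics/top0.png'); g=cv2.cvtColor(im0,cv2.COLOR_BGR2GRAY); print(g[175,325],g[175,280])
m=(g>165).astype(np.uint8); m[:150]=0;m[200:]=0;m[:,:295]=0;m[:,:]=m; m[:,355:]=0
c=max(cv2.findContours(m,cv2.RETR_EXTERNAL,cv2.CHAIN_APPROX_NONE)[0],key=cv2.contourArea)
print(cv2.minAreaRect(np.array([ray(C,q,6)[:2] for q in c.reshape(-1,2).astype(float)],np.float32)))
i3=cv2.imread('pics/w1.png'); print('w1 plate',[proj(cam('top'),[640,-29,6])])
C,im=shot('wrist','w7')
# pads check from wrist
cv2.imwrite('pics/z7.png',cv2.cvtColor(im,cv2.COLOR_RGB2BGR))
E
```

```text
[638.6361977  -29.6651417  188.90596089]
191 135
((641.1612548828125, -28.889392852783203), (94.9081039428711, 115.15861511230469), 0.5228139758110046)
w1 plate [array([324.52597666, 175.3602029 ])]
```

View pics/z7.png

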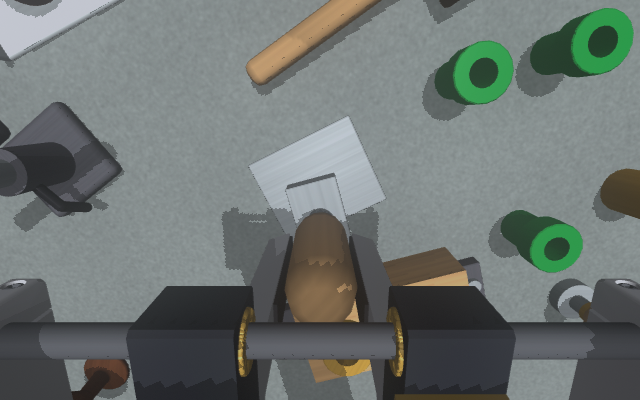

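The stamp is over the plate, which I measured at (641,-29). Nothing is near its path down, so lower it.

Emit:
arm_command --pt "0 0 20 0 255" --pt "0 0 30 0 255" --pt "0 0 30 0 255" --pt "0 0 20 0 255" --pt "0 0 9 0 255" --pt "0 0 3 0 255" --pt "0 0 0 0 255" --pt "0 0 0 0 255"

```text
t: 20.42
position: [641.1, -29.2, 78.6]
orientation: [-3.141, -0.002, -0.43]
ft_force: [-0.4, 0.1, -2.4]
grip_width: 0.338
grip_force: 30.0
```

Emit:
arm_command --pt "0 0 1 0 255" --pt "0 0 1 0 255" --pt "0 0 0.7 0 255" --pt "0 0 0 0 255" --pt "0 0 0 0 255"

```text
t: 20.83
position: [640.0, -29.0, 74.8]
orientation: [-3.141, -0.0, -0.43]
ft_force: [0.3, -0.2, -3.1]
grip_width: 0.336
grip_force: 30.0
```

Emit:
arm_command --pt "0 0 0.8 0 255" --pt "0 0 0.7 0 255" --pt "0 0 0.6 0 255" --pt "0 0 0 0 255" --pt "0 0 0 0 255"

```text
t: 21.25
position: [639.9, -29.0, 72.3]
orientation: [3.142, 0.0, -0.43]
ft_force: [0.5, -0.1, -2.9]
grip_width: 0.337
grip_force: 30.0
```

Emit:
arm_command --pt "0 0 0.4 0 255" --pt "0 0 0 0 255" --pt "0 0 0 0 255"

```text
t: 21.5
position: [639.9, -29.0, 72.3]
orientation: [-3.142, -0.0, -0.43]
ft_force: [-1.1, 0.4, 0.8]
grip_width: 0.341
grip_force: 30.0
```

Emit:
arm_command --pt "0 0 0.4 0 255" --pt "0 0 0 0 255" --pt "0 0 0 0 255"

```text
t: 21.75
position: [640.0, -29.0, 72.2]
orientation: [-3.141, -0.0, -0.43]
ft_force: [-2.1, -0.1, 6.0]
grip_width: 0.342
grip_force: 30.0
```

It is down on the plate. Back off slightly, release and lift away straight.

Emit:
arm_command --pt "0 0 -0.4 0 255" --pt "0 0 0 0 0" --pt "0 0 0 0 0" --pt "0 0 0 0 0" --pt "0 0 0 0 0" --pt "0 0 0 0 0" --pt "0 0 0 0 0" --pt "0 0 0 0 0"

```text
t: 22.42
position: [640.0, -29.0, 71.9]
orientation: [-3.142, -0.0, -0.43]
ft_force: [-0.4, 0.2, -0.2]
grip_width: 0.801
grip_force: 0.0
```

Emit:
arm_command --pt "0 0 -5 0 0" --pt "0 0 -20 0 0" --pt "0 0 -30 0 0" --pt "0 0 -30 0 0" --pt "0 0 -30 0 0" --pt "0 0 -25 0 0" --pt "0 0 -5 0 0" --pt "0 0 0 0 0"

```text
t: 23.08
position: [641.3, -29.1, 219.4]
orientation: [-3.14, -0.004, -0.43]
ft_force: [-0.0, 0.9, -0.4]
grip_width: 0.999
grip_force: 0.0
```

Emit:
arm_command --pt "-20 0 0 0 0" --pt "-30 0 0 0 0" --pt "-30 0 0 0 0" --pt "-30 0 0 0 0" --pt "-20 0 0 0 0" --pt "0 0 0 0 0" --pt "0 0 0 0 0" --pt "0 0 0 0 0"

```text
t: 23.75
position: [522.2, 24.8, 216.3]
orientation: [3.141, 0.0, -0.431]
ft_force: [0.8, -0.6, -0.2]
grip_width: 1.004
grip_force: 0.0
```

```bash
python3 - <<'E'
from h import *
C,im=shot('wrist','w8'); s=r.observe(); print(s['t'],s['position'],s['ft_force'])
hsv=cv2.cvtColor(im,cv2.COLOR_RGB2HSV)
# predicted pixels versus contents: handle top of stamp, bushing flange top
print('handle',proj(C,[640,-29,120]),'flange top',proj(C,[485.7,11.5,84]))
w=cv2.inRange(hsv,(8,60,80),(25,255,255)); 
for c in cv2.findContours(w,cv2.RETR_EXTERNAL,cv2.CHAIN_APPROX_SIMPLE)[0]:
    if cv2.contourArea(c)>300: print(cv2.contourArea(c),cv2.boundingRect(c))
w=cv2.inRange(hsv,(18,120,90),(30,255,255)); w[310:]=0
for c in cv2.findContours(w,cv2.RETR_EXTERNAL,cv2.CHAIN_APPROX_NONE)[0]:
    if cv2.contourArea(c)>300: print('bronze',cv2.boundingRect(c),cv2.minEnclosingCircle(np.array([ray(C,q,84)[:2] for q in c.reshape(-1,2).astype(float)],np.float32)))
E
```

```text
23.8 [522.56822236  24.56974094 216.40158851] [ 0.43270362 -0.80845961  0.60912229]
handle [319.28840323  35.40920814] flange top [348.06628625 221.97057382]
1087.0 (168, 359, 45, 41)
336.5 (532, 312, 21, 65)
316.5 (89, 312, 21, 65)
509.0 (81, 250, 43, 30)
16224.5 (293, 133, 191, 131)
1223.0 (300, 12, 40, 42)
bronze (323, 193, 52, 54) ((487.2529602050781, 10.543944358825684), 27.092973709106445)
```

The stamp's handle is at (320,33) against a predicted (319,35), so it stands upright. The bushing flange is where it should be, within 2 px. Handing in.

```bash
python3 -c "
from cell import r
print(r.sign_off())"
```

```text
the job is handed in; nothing more can be done
None
```

I handed the job in at 23.8 s, and the sign-off returned no verdict. By my readings the bushing is home in the bore, the four pads are sunk about 4 mm, and the stamp stands upright on the rest plate; pad depth comes from arm height, not checked pad by pad.

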